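Start the dust extractor behind its push-latch flap

ROBOT

A 6-joint arm with a two-finger parallel gripper is mounted at the origin on the work surface. World frame = base frame: x ahead of the robot, y to its left, z up, the work surface at z = 0. Lengths are in mm, angles in rad, forces in N, time in s.
With the tool pointing down it reaches from about 325 to 900 mm from the base axis. Payload 6.1 kg.
Tool frame: the origin (TCP) lies at the very end of the fingers, on their centre line; the grasp point (between the pads) lies env.grip_point_offset behind it (env.grip_point_offset is the distance from the TCP to the grasp point, in mm); z points along the fingers, y is the line along which they close (so a half turn about z gives the same grasp; the last joint's range is limited). The gripper opens to 87 mm and grips with 3 to 60 N. Pads are 19 mm wide; open, the fingers measure 117 mm over their backs; the gripper's body (75 mm by 190 mm) begins 51 mm behind the grasp point.
Start: joints at [-1.353, 0.22, 1.526, -0, 1.395, -0.126], TCP at [210.66, -588.42, 222.538] pointing down, gripper open.
Joint ranges: [-2.98, 2.98], [-0.91, 2.08], [0.09, 2.57], [-1.24, 4.39], [0.2, 2.65], [-2.68, 2.68]. Speed limits (rad/s): [2.57, 2.57, 3.01, 3.14, 3.14, 3.14].

INTERFACE

Orientations are given as a unit quaternion [w, x, y, z].
In Python, from rig import env, grab_frame, workorder gives the robot as it stands.
- The arm moves only by the shell command python3 -m pendant 'ROWS' [FORCE]. ROWS is JSON, a list that holds one entry, the list of rows, each a list of 7 numbers: the shift along the world's x, y, z in units of 40 mm (1.0 is 40 mm), then the turn, a rotation vector about the world's x, y, z in units of 5 degrees (1.0 is 5 degrees), then the finger opening in mm, from 0 to 87. In form: [[[dx, dy, dz, ax, ay, az, hand], ...]]. A call has exactly 5 rows; each row shifts and turns the commanded pose from where the row before left it; what a row does not reach is not made up. A row lasts 1/8 s, in which the tool goes at most 62.5 mm and 10.7 degrees, less where a joint would pass 70% of its speed; a pose out of reach is approached as far as the arm can. A call is refused whole if a number of a shift passes 1 or a number of a turn 1, either way. A call with a gripper value outside its range is refused whole. The fingers move at their own pace and stop on an object; FORCE is the grip in N (left out, the last holds). Time passes only in rows, so rows that do not move let the fingers close, or fill a call up. It gives the time, the measured TCP pose, the force, the opening and the grip force at its end, in the units of the state.
- env.state(): the state, without advancing time (a new reading comes with each control period).
- grab_frame(name): name is "scene" or "top"; returns a dict with "img" (384x512x3 uint8, red, green, blue), "fx", "fy", "cx", "cy" (pixels), "extrinsics" (4x4, takes a point from camera to world coordinates). Camera axes: x right, y down, z forward; pixel columns grow to the right and rows downward; lengths in mm; the calibration is good to about 2 mm. A picture is of the moment at which its call begins. There is no depth.
- workorder.sign_off(): hands the job in; it is judged then, once.
The state is a dict: "t": time; "qpos": joint angles; "joint_velocities": joint speeds; "joint_torque": joint torques, N m; "eef_pos": TCP position; "orientation": TCP orientation; "ft_force": force on the tool from outside, world axes, zero at the start; "wrist_torque": the same for the moment, N m; "finger_gap": opening from 0.0 (shut) to 1.0 (fully open); "grip_force": force on a finger pad.
Only numpy, scipy, OpenCV 4.12 (cv2) and the standard library are available. Lean on these libraries where they do the work, as an engineer would, in place of code of your own. Each camera call takes 0.05 s, during which the arm holds its last target. There are 200 camera calls.

TASK

Start the bench dust extractor: press the aluminium flap on top of the grey switch box so that it pops open, press the big round button under it fully in, then push the flap back down and press it until it latches shut by itself. Use the fingertips only: leave the small square button alone, and do not pick up or shift any of the tools and other things lying on the bench.

Things in the scene. Friction and masses are not known exactly. Their poses are not given: they have to be found in the camera images.
- switchbox: Grey box screwed to the bench, 170 (x) x 150 (y) x 80 mm high (rim), an aluminium push-latch flap in its top. Origin: centre of its underside. Its x points from the flap's free edge to the hinge, y along the hinge, z up; yaw within 0.4 rad, so the hinge is on the side away from the robot. Recess under the flap: x -65 to +50, y -60 to +60 mm, floor 36 mm above the bench.
- junction: Not the switch box: a lower grey junction box, 150 x 130 x 72 mm, with a screwed-down aluminium plate, fixed on the other side of the bench. Either box may stand left or right. Origin: centre of its underside.
- flap (a joint): Flap angle, rad: about 0 latched shut, 1.35 wide open, -0.05 pressed in to its lower stop. Push-push latch: pressed below -0.04 and let go, it changes state: if it was latched it springs up to 1.35 in about 2 s; if it was open and pushed all the way down, it stays latched at 0. A spring and damper push it open all the way (0.1 to 0.35 N m plus 0.12 N m s/rad); it never rests half open.
- flap_edge (a point): Point on the flap's outer face, mid width, 13 mm from the free edge and 100 mm from the hinge; moves with the flap. The flap is an aluminium plate 113 mm (hinge to free edge) x 116 mm x 8 mm; latched, its top lies 88 mm above the bench, 8 mm proud of the rim. Pressing here takes 3 to 5 N and 4 to 5 mm.
- flap_hinge (a point): Centre of the flap's hinge line, on the plate's inner face, 80 mm above the bench and 50 mm along the box's +x from its centre; the hinge runs along the box's y. Wide open, the flap leans 13 degrees short of upright and its tip is 190 mm above the bench; its outer face then looks away from the robot.
- start (a joint): Travel of the start button in m: 0 out, 0.006 fully in. Spring: 1.6 N at the start, 4 N fully in; it comes back when released.
- start_top (a point): Centre of the top of the start button: the big round grey button under the flap, 36 mm across, in a black collar 48 mm across and 52 mm above the bench. Top 66 mm above the bench (14 mm below the rim), 30 mm along -x and 28 mm along +y from the box's centre. Covered while the flap is shut.
- aux (a joint): Travel of the small button in m: 0 out, 0.005 fully in. Same spring.
- aux_top (a point): Centre of the top of the small square button under the flap, 15 mm wide, top 60 mm above the bench, 30 mm along -x and 32 mm along -y from the box's centre. Not to be pressed.
- flat_file: Loose flat file lying in front of the switch box (robot's side): wooden handle 85 mm, blade 150 x 20 mm, 20 mm high. Origin: at the joint of handle and blade, on the bench; x points to the blade's tip.
- narrow_file: Loose narrow file lying beside the switch box on its +y side: handle 85 mm, blade 130 x 12 mm, 20 mm high. Origin and axes as the flat file.
- mallet: Loose wooden mallet lying on the right of the bench, head 60 x 100 x 50 mm, 200 mm long. Origin: on the bench, 70 mm from the head's centre along the handle; x points to the head.
- wax_tin: Loose steel tin, 60 mm across, 45 mm high, beside the switch box on its -y side. Origin: centre of its underside.
- offcut: Loose dark wooden offcut 90 x 45 x 28 mm, in front of the junction box. Origin: centre of its underside.
- try_square: Loose try square (stock 100 mm, blade 130 mm, 16 mm high) lying behind the junction box. Origin: under the middle of the stock.

How it is judged:
By the outcome, as a careful person would: the job done as asked, in the order asked, and still so for the second after the job is handed in, with the robot touching nothing.
It also fails if it takes over 54 s, if anything falls off the work surface, if the arm or the gripper's body presses on something with over 40 N, if the wrist force passes 120 N, or if a joint passes its speed limit or range.

## Working session

There is one attempt and no reset: what is moved stays moved. The work goes in short steps, Python scripts to look and compute and a shell command to move; the robot and the scene stay as the last step left them, time stands still between calls to the robot, and variables do not carry over. Pictures are saved under pics/ and viewed, at most 10 in all, crops included, and the job is handed in when it is done.

```bash
mkdir -p pics
python3 - <<'E'
from rig import env, grab_frame
import cv2,numpy as np
for n in("scene","top"):
    f=grab_frame(n); cv2.imwrite(f"pics/{n}0.png",f["img"][:,:,::-1]); print(n,f["fx"],f["fy"],f["cx"],f["cy"]); print(np.round(f["extrinsics"],4).tolist())
s=env.state(); print(s, env.grip_point_offset)
E
```

```text
scene 472.00204612677004 472.00204612677004 253.76256532122025 193.24918579785154
[[-0.8302, 0.4651, -0.3073, 966.7291], [0.5575, 0.6964, -0.452, 532.4662], [0.0038, -0.5465, -0.8374, 1230.7608], [0.0, 0.0, 0.0, 1.0]]
top 480.05430517004527 480.05430517004527 255.36005434311258 185.418851860158
[[-0.0029, -0.9883, 0.1526, 327.5416], [-1.0, 0.003, 0.0006, -92.6625], [-0.001, -0.1526, -0.9883, 1513.6877], [0.0, 0.0, 0.0, 1.0]]
{'t': 0.1, 'qpos': array([-1.35314315e+00,  2.21174681e-01,  1.52752414e+00,  3.70553513e-05,
        1.39471100e+00, -1.26096198e-01]), 'joint_velocities': array([ 9.27956821e-04, -2.47495623e-03, -2.85178067e-03, -1.20183457e-04,
       -4.66496678e-04,  4.00206332e-05]), 'joint_torque': array([-1.14338538e-04, -4.95944989e+01, -3.88520265e+01,  7.00835092e-02,
        5.15932054e-02, -6.11672044e-05]), 'eef_pos': array([ 210.52215657, -587.86475349,  221.51515209]), 'orientation': array([-9.08467312e-04,  9.85266023e-01,  1.71026427e-01, -2.33599826e-05]), 'ft_force': array([-0.58788954, -0.62457517,  0.20791343]), 'wrist_torque': array([-0.02634169, -0.01202986, -0.02565024]), 'grip_force': 0.0, 'finger_gap': 1.0001044702143171} 18.700000000000003
```

View pics/scene0.png

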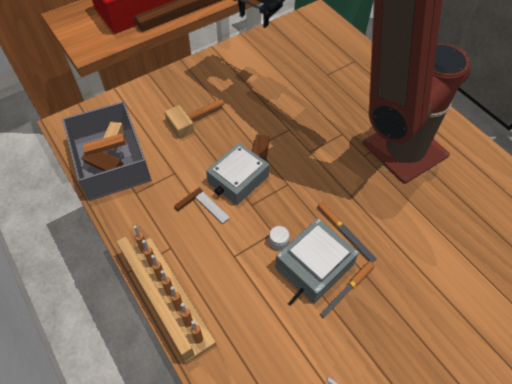

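View pics/top0.png

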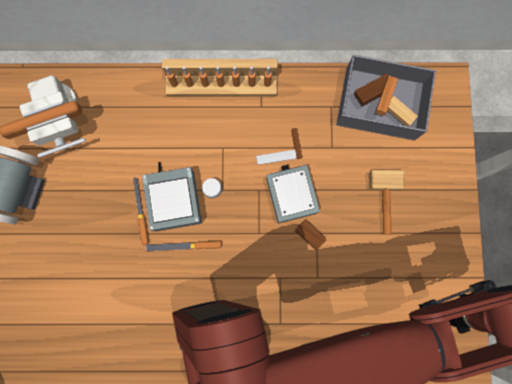

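The switch box is on the left: flap centre at about (172,200) in the top view and (320,252) in the scene view. The files sit in front of it and on its +y side, the tin at (212,187). The junction box is at (293,193).

```bash
cat > h.py <<'E'
import numpy as np,cv2
from rig import env,grab_frame
def ray(f,u,v,z):
    E=np.array(f["extrinsics"]); d=E[:3,:3]@[(u-f["cx"])/f["fx"],(v-f["cy"])/f["fy"],1]
    return E[:3,3]+d*(z-E[2,3])/d[2]
def save(f,name,box,k):
    x0,y0,x1,y1=box; cv2.imwrite(name,cv2.resize(f["img"][y0:y1,x0:x1,::-1],None,fx=k,fy=k,interpolation=cv2.INTER_CUBIC))
E
python3 - <<'E'
from h import *
for n,c in(("top",(172,200)),("scene",(320,252))):
    f=grab_frame(n); g=f["img"].min(2); m=(g>150).astype(np.uint8)
    _,l,st,_=cv2.connectedComponentsWithStats(m,connectivity=4); k=l[c[1],c[0]]
    p=np.argwhere(l==k)[:,::-1]
    cs,_=cv2.findContours((l==k).astype(np.uint8),0,2)
    w=np.array([ray(f,u,v,88)[:2] for u,v in p])
    r=cv2.minAreaRect(np.float32(w)); print(n,st[k],r,w.mean(0)); print(cv2.boxPoints(r).round(1).tolist())
f=grab_frame("top"); save(f,"pics/t1.png",(120,150,240,260),5)
E
```

```text
top [ 148  178   44   44 1490] ((505.88323974609375, 164.64871215820312), (114.53562927246094, 117.25763702392578), 9.782509803771973) [505.45637142 164.64335471]
[[439.5, 212.6999969482422], [459.3999938964844, 97.0999984741211], [572.2999877929688, 116.5999984741211], [552.4000244140625, 232.1999969482422]]
scene [ 290  225   59   54 1639] ((503.53106689453125, 165.58999633789062), (112.62541961669922, 115.90505981445312), 10.069987297058105) [504.43484482 166.66978852]
[[438.0, 212.8000030517578], [458.20001220703125, 98.69999694824219], [569.0999755859375, 118.4000015258789], [548.7999877929688, 232.5]]
```

View pics/t1.png

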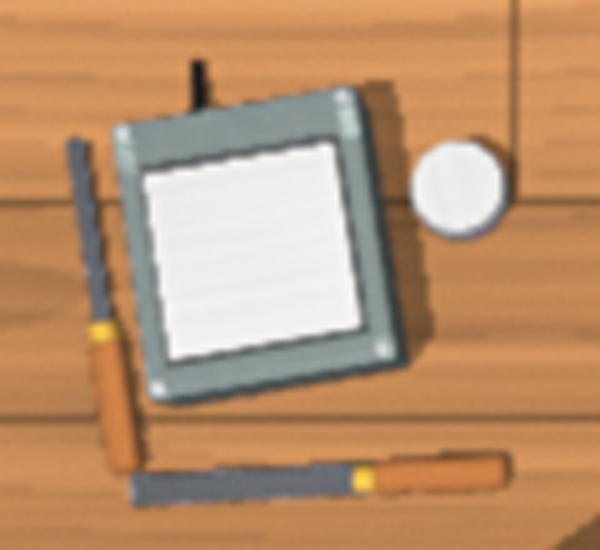

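```bash
for i in 1 2 3 ; do :; done
python3 -m pendant '[[[0.3,0.93,0,0,0,-0.1,0],[0.31,0.93,0,0,0,-0.1,0],[0.32,0.93,0,0,0,-0.1,0],[0.32,0.93,0,0,0,-0.1,0],[0.32,0.93,0,0,0,-0.1,0]]]' 10
```

```text
t: 0.88
eef_pos: [273.7, -401.1, 222.5]
orientation: [0.0, 0.989, 0.149, 0.0]
ft_force: [0.1, -0.1, -0.1]
finger_gap: 0.514
grip_force: 0.0
```

```bash
python3 -m pendant '[[[0.32,0.93,0,0,0,-0.1,0],[0.32,0.93,0,0,0,-0.1,0],[0.32,0.93,0,0,0,-0.1,0],[0.32,0.93,0,0,0,-0.1,0],[0.32,0.93,0,0,0,-0.1,0]]]'
python3 -m pendant '[[[0.32,0.93,0,0,0,-0.1,0],[0.32,0.93,0,0,0,-0.1,0],[0.32,0.93,0,0,0,-0.1,0],[0.32,0.93,0,0,0,-0.1,0],[0.32,0.93,0,0,0,-0.1,0]]]'
```

```text
t: 1.5
eef_pos: [337.7, -215.2, 222.6]
orientation: [0.0, 0.992, 0.128, 0.0]
ft_force: [0.4, 0.1, 0.3]
finger_gap: 0.024
grip_force: 0.0
t: 2.12
eef_pos: [401.7, -29.1, 222.7]
orientation: [0.0, 0.994, 0.106, 0.0]
ft_force: [0.7, 0.5, -0.2]
finger_gap: 0.006
grip_force: 0.0
```

```bash
python3 -m pendant '[[[0.3,0.93,0,0,0,-0.1,0],[0.3,0.93,0,0,0,-0.1,0],[0.3,0.93,0,0,0,-0.1,0],[0.3,0.93,0,0,0,-0.1,0],[0,0,0,0,0,0,0]]]'
```

```text
t: 2.75
eef_pos: [449.6, 120.3, 222.4]
orientation: [-0.0, 0.996, 0.091, -0.0]
ft_force: [-0.5, -1.0, 0.3]
finger_gap: 0.004
grip_force: 0.0
```

```bash
python3 -m pendant '[[[0.31,0.93,-0.5,0,0,-0.1,0],[0,0,-0.9,0,0,0,0],[0,0,-0.9,0,0,0,0],[0,0,-0.7,0,0,0,0],[0,0,0,0,0,0,0]]]'
python3 - <<'E'
from h import *
f=grab_frame("scene"); save(f,"pics/s2.png",(220,150,420,330),4)
E
```

```text
t: 3.38
eef_pos: [459.5, 154.3, 100.3]
orientation: [0.0, 0.996, 0.084, -0.003]
ft_force: [-0.7, 0.9, 0.3]
finger_gap: 0.006
grip_force: 0.0
```

View pics/s2.png

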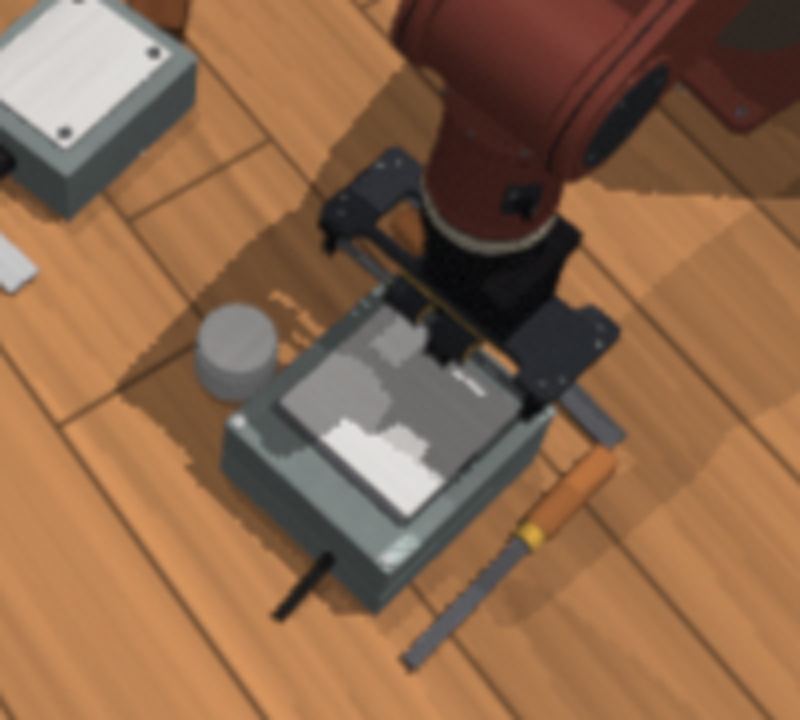

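The closed fingers are over the flap's free-edge side, around (450,345) in the crop, and clear of the tools. Next I press.

```bash
python3 -m pendant '[[[0,0,-0.2,0,0,0,0],[0,0,-0.1,0,0,0,0],[0,0,-0.05,0,0,0,0],[0,0,0,0,0,0,0],[0,0,0,0,0,0,0]]]'
python3 -m pendant '[[[0,0,-0.05,0,0,0,0],[0,0,-0.05,0,0,0,0],[0,0,0,0,0,0,0],[0,0,0,0,0,0,0],[0,0,0,0,0,0,0]]]'
```

```text
t: 4.05
eef_pos: [462.0, 155.6, 88.7]
orientation: [-0.0, 0.996, 0.085, 0.0]
ft_force: [-0.6, -0.1, -0.0]
finger_gap: 0.001
grip_force: 0.0
t: 4.68
eef_pos: [461.9, 155.6, 84.6]
orientation: [-0.0, 0.996, 0.085, 0.0]
ft_force: [-0.3, 0.1, 3.2]
finger_gap: 0.003
grip_force: 1.3
```

```bash
python3 -m pendant '[[[0,0,-0.05,0,0,0,0],[0,0,-0.02,0,0,0,0],[0,0,0,0,0,0,0],[0,0,0,0,0,0,0],[0,0,0,0,0,0,0]]]'
```

```text
t: 5.3
eef_pos: [462.0, 155.6, 83.2]
orientation: [0.0, 0.996, 0.085, -0.0]
ft_force: [-7.0, -1.6, 16.5]
finger_gap: 0.003
grip_force: 8.0
```

It's on the lower stop (16 N), so I lift clear quickly.

```bash
python3 -m pendant '[[[0,0,0.3,0,0,0,0],[-0.3,0,0.9,0,0,0,0],[-0.3,0,0.9,0,0,0,0],[0,0,0.9,0,0,0,0],[0,0,0,0,0,0,0]]]'
python3 -m pendant '[[[0,0,0,0,0,0,0],[0,0,0,0,0,0,0],[0,0,0,0,0,0,0],[0,0,0,0,0,0,0],[0,0,0,0,0,0,0]]]'
python3 -m pendant '[[[0,0,0,0,0,0,0],[0,0,0,0,0,0,0],[0,0,0,0,0,0,0],[0,0,0,0,0,0,0],[0,0,0,0,0,0,0]]]'
python3 -m pendant '[[[0,0,0,0,0,0,0],[0,0,0,0,0,0,0],[0,0,0,0,0,0,0],[0,0,0,0,0,0,0],[0,0,0,0,0,0,0]]]'
python3 - <<'E'
from h import *
f=grab_frame("scene"); save(f,"pics/s3.png",(220,150,420,330),4)
E
```

```text
t: 5.92
eef_pos: [440.1, 156.0, 205.2]
orientation: [-0.0, 0.996, 0.085, 0.003]
ft_force: [0.7, -0.5, -0.6]
finger_gap: 0.007
grip_force: 0.0
t: 6.55
eef_pos: [437.8, 155.5, 201.5]
orientation: [0.0, 0.996, 0.085, -0.0]
ft_force: [0.9, 0.4, 0.6]
finger_gap: 0.003
grip_force: 0.0
t: 7.18
eef_pos: [437.9, 155.6, 201.7]
orientation: [0.0, 0.996, 0.085, 0.0]
ft_force: [0.3, -0.2, 0.4]
finger_gap: 0.008
grip_force: 0.0
t: 7.8
eef_pos: [437.8, 155.6, 201.7]
orientation: [-0.0, 0.996, 0.085, -0.0]
ft_force: [0.4, -0.0, 0.6]
finger_gap: 0.005
grip_force: 0.0
```

View pics/s3.png

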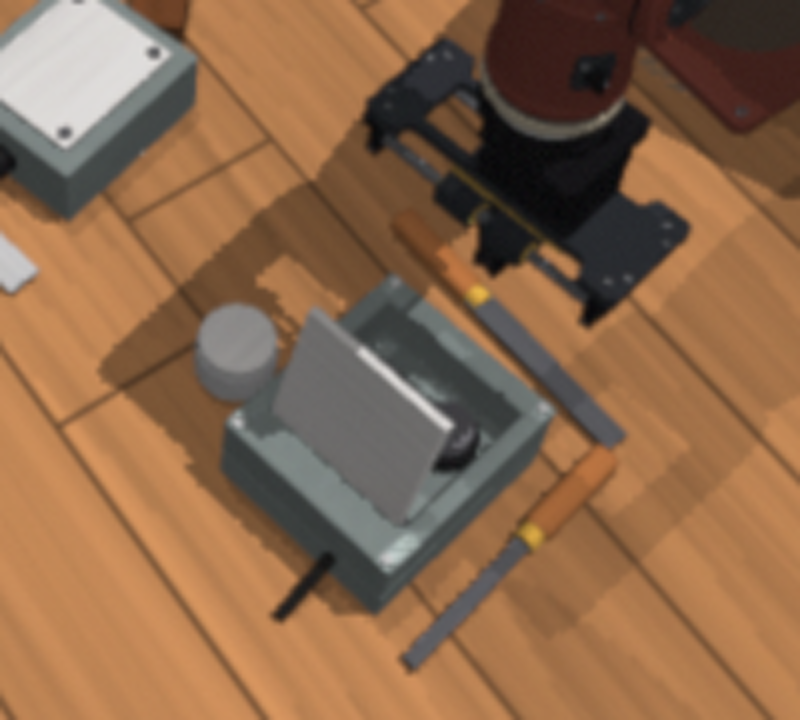

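The flap stands open and the big round button is visible at (460,440) in the crop. Moving over the button and down.

```bash
python3 -m pendant '[[[0.44,0.4,0,0,0,0,0],[0.44,0.41,-0.5,0,0,0,0],[0,0,-0.9,0,0,0,0],[0,0,-0.9,0,0,0,0],[0,0,-0.8,0,0,0,0]]]'
python3 -m pendant '[[[0,0,-0.1,0,0,0,0],[0,0,-0.1,0,0,0,0],[0,0,-0.05,0,0,0,0],[0,0,0,0,0,0,0],[0,0,0,0,0,0,0]]]'
```

```text
t: 8.48
eef_pos: [472.8, 188.0, 76.4]
orientation: [0.0, 0.996, 0.085, -0.0]
ft_force: [0.0, 0.2, 0.4]
finger_gap: 0.002
grip_force: 0.0
t: 9.1
eef_pos: [473.6, 188.1, 68.5]
orientation: [-0.0, 0.996, 0.085, 0.001]
ft_force: [0.1, -0.0, 0.1]
finger_gap: 0.005
grip_force: 0.0
```

Now 68.5; pressing 8 mm, then a little at a time.

```bash
python3 -m pendant '[[[0,0,-0.1,0,0,0,0],[0,0,-0.05,0,0,0,0],[0,0,-0.05,0,0,0,0],[0,0,0,0,0,0,0],[0,0,0,0,0,0,0]]]'
```

```text
t: 9.72
eef_pos: [473.8, 188.1, 60.4]
orientation: [-0.0, 0.996, 0.085, 0.001]
ft_force: [1.1, -0.5, 4.7]
finger_gap: 0.006
grip_force: 2.5
```

```bash
python3 -m pendant '[[[0,0,-0.03,0,0,0,0],[0,0,-0.02,0,0,0,0],[0,0,0,0,0,0,0],[0,0,0,0,0,0,0],[0,0,0,0,0,0,0]]]'
```

```text
t: 10.35
eef_pos: [474.0, 188.2, 60.1]
orientation: [-0.0, 0.996, 0.085, 0.001]
ft_force: [-5.7, -1.3, 19.2]
finger_gap: 0.002
grip_force: 9.7
```

Fully in (hard stop, 19 N). Lift straight up, then over and behind the flap.

```bash
python3 -m pendant '[[[0,0,0.8,0,0,0,0],[0,0,1,0,0,0,0],[0,0,1,0,0,0,0],[0,0,1,0,0,0,0],[0,0,0.8,0,0,0,0]]]'
python3 -m pendant '[[[0.8,-0.05,0,0,0,0,0],[0.8,-0.05,0,0,0,0,0],[0.8,-0.1,0,0,0,0,0],[0.4,-0.05,0,0,0,0,0],[0,0,0,0,0,0,0]]]'
```

```text
t: 10.98
eef_pos: [472.8, 187.9, 242.9]
orientation: [0.0, 0.996, 0.085, -0.0]
ft_force: [0.6, 0.9, 0.5]
finger_gap: 0.002
grip_force: 0.0
t: 11.6
eef_pos: [585.0, 177.5, 240.4]
orientation: [0.0, 0.996, 0.084, -0.001]
ft_force: [-0.6, -0.0, -0.4]
finger_gap: 0.008
grip_force: 0.0
```

```bash
python3 -m pendant '[[[0,0,-0.8,0,0,0,0],[0,0,-0.9,0,0,0,0],[0,0,0,0,0,0,0],[-0.35,-0.06,0,0,0,0,0],[-0.35,-0.06,0,0,0,0,0]]]'
python3 -m pendant '[[[-0.29,-0.05,-0.03,0,0,0,0],[-0.29,-0.05,-0.07,0,0,0,0],[-0.31,-0.05,-0.17,0,0,0,0],[-0.31,-0.06,-0.2,0,0,0,0],[0,0,0,0,0,0,0]]]'
```

```text
t: 12.22
eef_pos: [557.0, 173.4, 175.4]
orientation: [-0.0, 0.996, 0.085, 0.001]
ft_force: [2.2, 1.4, -0.7]
finger_gap: 0.007
grip_force: 2.6
t: 12.85
eef_pos: [507.7, 164.6, 154.6]
orientation: [0.0, 0.996, 0.085, -0.001]
ft_force: [0.3, 0.9, 0.8]
finger_gap: 0.006
grip_force: 0.5
```

```bash
python3 -m pendant '[[[-0.24,-0.04,-0.25,0,0,0,0],[-0.24,-0.04,-0.29,0,0,0,0],[-0.17,-0.03,-0.27,0,0,0,0],[-0.17,-0.03,-0.28,0,0,0,0],[0,0,0,0,0,0,0]]]'
python3 - <<'E'
from h import *
f=grab_frame("scene"); save(f,"pics/s4.png",(220,150,420,330),4)
E
```

```text
t: 13.48
eef_pos: [474.3, 158.9, 109.6]
orientation: [0.0, 0.996, 0.085, -0.002]
ft_force: [-1.0, -1.4, 2.1]
finger_gap: 0.007
grip_force: 0.9
```

View pics/s4.png

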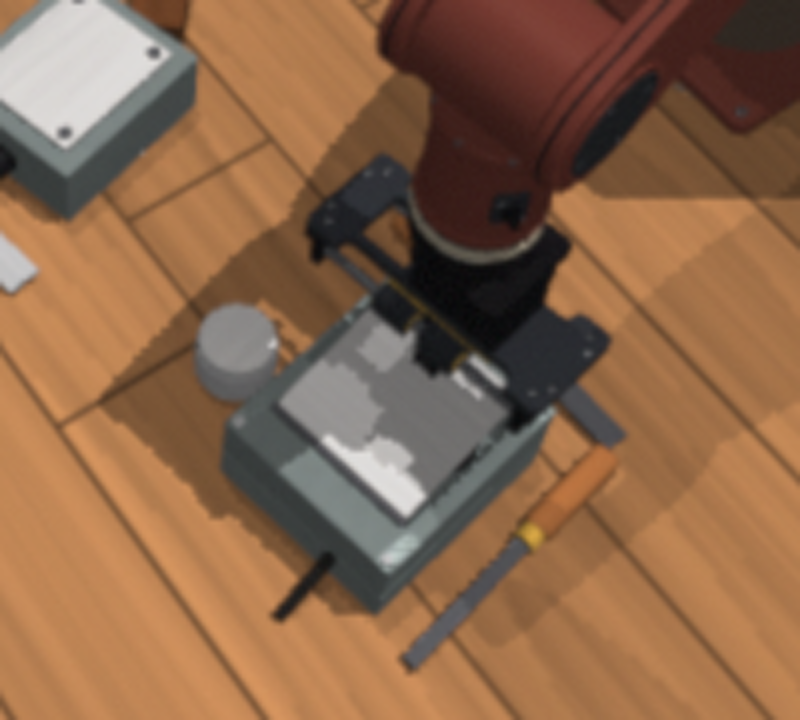

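The flap is nearly down, with the fingertips on it near (440,350). Continue to about 88, then press.

```bash
python3 -m pendant '[[[-0.1,-0.02,-0.2,0,0,0,0],[-0.1,-0.02,-0.2,0,0,0,0],[-0.1,-0.02,-0.1,0,0,0,0],[0,0,-0.05,0,0,0,0],[0,0,0,0,0,0,0]]]'
python3 -m pendant '[[[0,0,-0.05,0,0,0,0],[0,0,-0.03,0,0,0,0],[0,0,0,0,0,0,0],[0,0,0,0,0,0,0],[0,0,0,0,0,0,0]]]'
```

```text
t: 14.15
eef_pos: [463.2, 156.6, 88.8]
orientation: [0.0, 0.996, 0.085, -0.001]
ft_force: [-1.4, 0.1, 3.5]
finger_gap: 0.008
grip_force: 1.2
t: 14.78
eef_pos: [464.3, 156.8, 86.2]
orientation: [-0.0, 0.996, 0.085, -0.0]
ft_force: [-2.5, -0.6, 3.1]
finger_gap: 0.004
grip_force: 1.4
```

```bash
python3 -m pendant '[[[0,0,-0.05,0,0,0,0],[0,0,-0.05,0,0,0,0],[0,0,-0.02,0,0,0,0],[0,0,0,0,0,0,0],[0,0,0,0,0,0,0]]]'
```

```text
t: 15.4
eef_pos: [464.5, 156.9, 83.3]
orientation: [0.0, 0.996, 0.085, -0.0]
ft_force: [-10.8, -2.3, 19.1]
finger_gap: 0.005
grip_force: 10.1
```

On the stop (19 N). Release gently straight up and move clear.

```bash
python3 -m pendant '[[[0,0,0.1,0,0,0,0],[0,0,0.3,0,0,0,0],[0,0,0.9,0,0,0,0],[0,0,0.9,0,0,0,0],[0,0,0.9,0,0,0,0]]]'
python3 -m pendant '[[[-0.5,-0.3,0.5,0,0,0,0],[-0.5,-0.5,0,0,0,0,0],[-0.5,-0.5,0,0,0,0,0],[0,0,0,0,0,0,0],[0,0,0,0,0,0,0]]]'
python3 -m pendant '[[[0,0,0,0,0,0,0],[0,0,0,0,0,0,0],[0,0,0,0,0,0,0],[0,0,0,0,0,0,0],[0,0,0,0,0,0,0]]]'
python3 - <<'E'
from h import *
f=grab_frame("scene"); save(f,"pics/s5.png",(220,150,420,330),4)
E
```

```text
t: 16.02
eef_pos: [464.5, 156.8, 206.8]
orientation: [-0.0, 0.996, 0.085, 0.001]
ft_force: [0.4, -0.5, -0.4]
finger_gap: 0.007
grip_force: 0.0
t: 16.65
eef_pos: [404.9, 105.0, 225.8]
orientation: [-0.0, 0.996, 0.084, 0.001]
ft_force: [-0.2, -0.4, -0.6]
finger_gap: 0.004
grip_force: 0.0
t: 17.27
eef_pos: [404.3, 104.8, 225.3]
orientation: [0.0, 0.996, 0.085, -0.0]
ft_force: [0.9, 0.3, 0.6]
finger_gap: 0.007
grip_force: 0.0
```

View pics/s5.png

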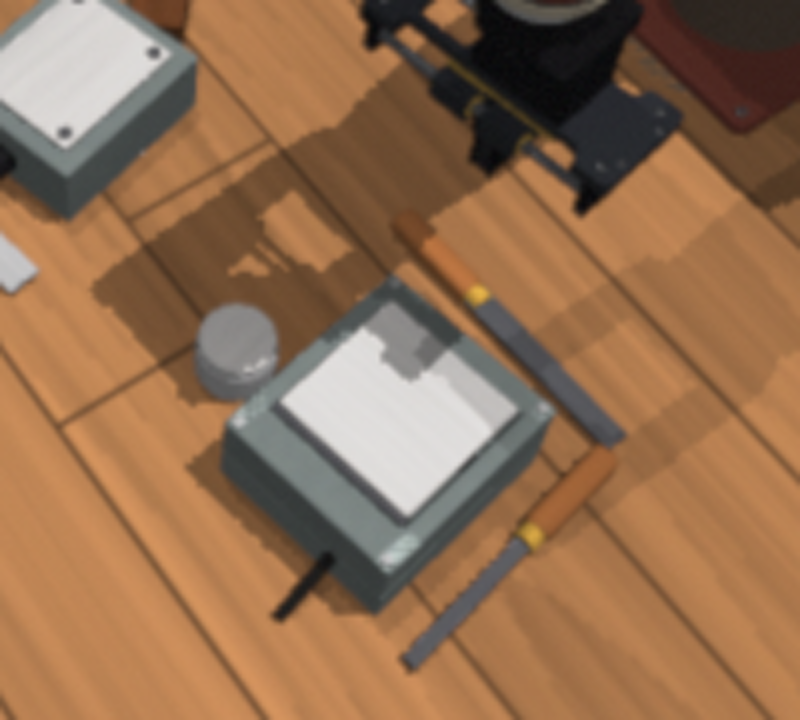

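The flap lies flat and latched, with its corners at (280,405), (520,405) and (408,520). The tools haven't moved and the robot is clear.

```bash
python3 -c "
from rig import workorder
print(workorder.sign_off())"
```

```text
the job is handed in; nothing more can be done
None
```

I opened the flap, pressed the start button to its stop, and pushed the flap back down until it latched. The robot ended clear of the bench, the files and tin beside the box look unmoved in the last picture, and I handed the job in at about 17 s of robot time.

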